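Press both spring corners of a tilt table to their marks

ROBOT

A 7-joint arm with a two-finger parallel gripper is mounted at the origin on a cart in front of the work surface, level with it; the furniture and walls round the work are solid. World frame = base frame: x ahead of the robot, y to its left, z up, the work surface at z = 0. Lengths are in m, angles in rad, forces in N, time in s.
With the tool pointing down it reaches from about 0.4 to 0.85 m from the base axis. Payload 4.4 kg.
Tool frame: the origin (TCP) lies at the very end of the fingers, on their centre line; the grasp point (between the pads) lies 19 mm behind it; z points along the fingers, y is the line along which they close (so a half turn about z gives the same grasp; the last joint's range is limited). The gripper opens to 94 mm and grips with 3 to 60 N. Pads are 16 mm wide; open, the fingers measure 119 mm over their backs; the gripper's body (75 mm by 177 mm) begins 78 mm behind the grasp point.
Start: joints at [1.192, 0.628, 0.038, 1.517, -0.027, 0.996, -0.02], TCP at [0.2, -0.618, 0.205] pointing down, gripper open.
Joint ranges: [-3.06, 3.06], [-0.37, 2.12], [-1.25, 1.32], [0.18, 2.47], [-1.1, 4.24], [0.23, 1.98], [-2.94, 2.94]. Speed limits (rad/s): [2.57, 2.57, 3.14, 3.14, 3.14, 3.14, 3.14].

INTERFACE

Orientations are given as a unit quaternion [x, y, z, w].
In Python, from plant import readout, imaging, env gives the robot as it stands.
- The arm moves only by the tool send_rows, never from a script. Its argument "rows" is a list of rows, each a list of 3 entries, a list of its own where there are three numbers: the turn, a rotation vector about the tool's x, y, z in degrees, then the shift along the tool's x, y, z in cm, then the opening in per cent of the stroke, from 0 (shut) to 100 (fully open). In form: [[[rx, ry, rz], [tx, ty, tz], grip], ...]. A call has 1 to 8 rows; each row shifts and turns the commanded pose from where the row before left it, along the tool's axes as they then stand; what a row does not reach is not made up. A row lasts 1/8 s, in which the tool goes at most 62.5 mm and 10.7 degrees, less where a joint would pass 70% of its speed; a pose out of reach is approached as far as the arm can. A call is refused whole if a number of a shift passes 6.25 or a number of a turn 10.7, either way. A call with a gripper value outside its range is refused whole. The fingers move at their own pace and stop on an object; "squeeze" is the grip in N (left out, the last holds). Time passes only in rows, so rows that do not move let the fingers close. It gives the time, the measured TCP pose, the force, the opening and the grip force at its end, in the units of the state.
- readout.sense(): the state, without advancing time (a new reading comes with each control period).
- imaging.read_camera(name): name is "side" or "top"; returns the picture (420x560x3 uint8, red, green, blue); there is no depth.
- imaging.camera_model(name): a dict with "intrinsics" (3x3 intrinsics, pixels), "view" (4x4, takes a point from world to camera coordinates). Camera axes: x right, y down, z forward; pixel columns grow to the right and rows downward; lengths in m; the calibration is good to about 2 mm. A picture is of the moment at which its call begins. camera_model takes no time and is no camera call.
- env.close_job(): hands the job in; it is judged then, once.
The state is a dict: "time_s": time; "joints": joint angles; "qd": joint speeds; "tau": joint torques, N m; "tcp_pos": TCP position; "orientation": TCP orientation; "wrist_force": force on the tool from outside, world axes, zero at the start; "torque": the same for the moment, N m; "gripper_width": finger opening in m; "finger_force": force on a finger pad.
Only numpy, scipy, OpenCV 4.12 (cv2) and the standard library are available. Lean on these libraries where they do the work, as an engineer would, in place of code of your own. Each camera call takes 0.05 s, during which the arm holds its last target. There are 200 camera calls.

TASK

Check the two spring corners of the small tilt table with closed fingers, grasping nothing: first press the pad on its left corner down until that corner's pointer stands level with its brass mark, hold it there for a good second without going past the mark, and let the corner come fully back up. Then do the same with the pad on the front corner and its own pointer and mark, and take the hand away. Leave the table where it stands, the marks where they are set, and the things round it alone.

Things in the scene. Friction and masses are not known exactly. Their poses are not given: they have to be found in the camera images.
- tilt_table: the loose tilt table, 3 kg, turned by up to 26 degrees: round grey base 200 mm across, 18 mm high, with two upright white scale boards 130 mm high, under a square aluminium plate (142 mm sides, 10 mm thick) that lies cornerwise on a ball pivot at (0, 0, 68) mm. Origin: centre of the base disc's underside; x points from the front to the back corner, y to the left corner, z up
- pad_left: black round pad, 26 mm across and 8 mm high, on the left corner of the plate; origin at the centre of its underside, z axis out of its top
- pad_front: black round pad, 26 mm across and 8 mm high, on the front corner (nearest the robot); origin at the centre of its underside, z axis out of its top
- pad_left_top (a point): centre of the top of the left pad, where to press: at (0, 80, 86) mm in the table's frame when up. A spring holds it up: 2 N starts it moving, about 9 N takes it fully down (24 mm). Pressing it raises the right-hand pointer (1.7 mm for each mm of the pad)
- pad_front_top (a point): centre of the top of the front pad, where to press: at (-80, 0, 86) mm in the table's frame when up. Same spring. Pressing it raises the back pointer (1.7 mm for each mm of the pad)
- tip_left (a point): tip of the thin pointer that shows the left corner. It runs out from the plate's right corner, ends 135 mm from the pivot, at (0, -135, 68) mm in the table's frame at rest, and rises up to 40 mm in front of its scale board as the left pad goes down
- tip_front (a point): tip of the thin pointer that shows the front corner. It runs out from the plate's back corner and ends in a crossbar 14 mm wide, 135 mm from the pivot, at (135, 0, 68) mm in the table's frame at rest; it rises up to 40 mm in front of its scale board as the front pad goes down
- mark_left_point (a point): point of the brass wedge on the right-hand scale board, just right of the pointer's tip (its 12 mm runner is on the board's right edge): the mark for the left corner, set 14 to 32 mm above the pointer's rest height. The pointer is on the mark when its tip is at the same height within 4 mm; more than 9 mm above is past it
- mark_front_point (a point): point of the brass wedge on the back scale board, just right of the pointer's crossbar: the mark for the front corner, likewise 14 to 32 mm above rest, same tolerance
- corner_left (a joint): tilt of the plate at its left corner, rad: 0 up at rest, grows as the left pad is pressed, 0.30 at the stop; springs back by itself
- corner_front (a joint): tilt of the plate at its front corner, rad: 0 up at rest, grows as the front pad is pressed, 0.30 at the stop; springs back by itself
- bottle: bystander: white dropper bottle with a pointed cap, 25 mm across and 58 mm high, standing between the two pads outside the base; origin at the centre of its underside
- clamp: bystander: small steel stone clamp, 14 x 64 x 11 mm, lying left of the base; origin at the centre of its underside
- tape: bystander: roll of masking tape, 78 mm across and 19 mm high, lying between the two scale boards; origin at the centre of its underside

How it is judged:
On the way, in this order (a step that is already met when the one before it is completed fails the run):
1. the left pad is pressed by the fingers and its pointer stands on its mark (z of tip_left in the frame of mark_left_point between -0.004 and 0.004 m and contact force between the fingers and pad_left above 0.5 N), for 0.6 s.
2. the left corner is back up (value of joint corner_left below 0.025 rad), for 0.2 s.
3. the front pad is pressed by the fingers and its pointer stands on its mark (z of tip_front in the frame of mark_front_point between -0.004 and 0.004 m and contact force between the fingers and pad_front above 0.5 N), for 0.6 s.
4. the front corner is back up (value of joint corner_front below 0.025 rad), for 0.2 s.
At the end, for the whole second after the job is handed in: Left corner pressed by its pad with the pointer tip within 4 mm of its mark's height for 0.6 s, then back up (tilt under 0.025 rad); then the front corner likewise; at the end both corners are up, the table and marks have moved less than 15 mm and the bottle, clamp and tape less than 20 mm (value of joint each of corner_left, corner_front below 0.025 rad and distance of each of tilt_table, mark_left_point, mark_front_point from where it was at the start of the episode below 0.015 m and linear speed of tilt_table below 0.01 m/s and distance of each of bottle, clamp, tape from where it was at the start of the episode below 0.02 m); the robot touches nothing.
It fails at once if the left pointer goes more than 9 mm past its mark (z of tip_left in the frame of mark_left_point above 0.009 m).
It fails at once if the front pointer goes more than 9 mm past its mark (z of tip_front in the frame of mark_front_point above 0.009 m).
It fails at once if the table is shifted, lifted or tipped (distance of tilt_table from where it was at the start of the episode above 0.015 m or angle between tilt_table's own z axis and vertical above 0.08 rad).
It fails at once if a mark is shifted (distance of any of mark_left_point, mark_front_point from where it was at the start of the episode above 0.015 m).
It fails at once if a bystander is moved or lifted (distance of any of bottle, clamp, tape from where it was at the start of the episode above 0.02 m).
It also fails if it takes over 51 s, if anything falls off the work surface, if the arm or the gripper's body presses on something with over 40 N, if the wrist force passes 120 N, or if a joint passes its speed limit or range.

## Working session

There is one attempt and no reset: what is moved stays moved. The work goes in short steps, Python scripts to look and compute and a tool call to move; the robot and the scene stay as the last step left them, time stands still between calls to the robot, and variables do not carry over. Pictures are saved under pics/ and viewed, at most 10 in all, crops included, and the job is handed in when it is done.

Besides the shell and the picture viewer there is one more tool, called after "Emit:" by a JSON object that holds its "name" and its "arguments". send_rows: Moves the arm, as the interface text tells. Its arguments: {"type":"object","properties":{"rows":{"type":"array"},"squeeze":{"type":"number"}},"required":["rows"]}

```bash
mkdir -p pics; ls; python3 - <<'E'
from plant import readout, imaging
import cv2
for n in("side","top"):
    im=imaging.read_camera(n); cv2.imwrite(f"pics/{n}0.png",im[:,:,::-1]); m=imaging.camera_model(n); print(n,m)
print(readout.sense())
E
```

```text
pics
side {'intrinsics': array([[448.40256772,   0.        , 281.391883  ],
       [  0.        , 448.40256772, 211.91335397],
       [  0.        ,   0.        ,   1.        ]]), 'view': array([[-0.96899358, -0.24702675,  0.00540633,  0.60979999],
       [-0.16083904,  0.61399942, -0.77274544,  0.22498197],
       [ 0.18756931, -0.74965492, -0.63469304,  0.72086938],
       [ 0.        ,  0.        ,  0.        ,  1.        ]])}
top {'intrinsics': array([[436.91465679,   0.        , 280.36901484],
       [  0.        , 436.91465679, 209.59994694],
       [  0.        ,   0.        ,   1.        ]]), 'view': array([[-0.02129788, -0.99977183,  0.00164068, -0.04461289],
       [-0.99491839,  0.0210329 , -0.09846322,  0.65291143],
       [ 0.09840624, -0.0037294 , -0.99513934,  0.87823896],
       [ 0.        ,  0.        ,  0.        ,  1.        ]])}
{'time_s': 0.1, 'joints': array([ 1.19219603,  0.62923402,  0.03843651,  1.5182347 , -0.02700536,
        0.99636534, -0.01999119]), 'qd': array([ 0.00103827, -0.0008673 ,  0.00178048, -0.00332774,  0.00188824,
        0.00045838, -0.00147662]), 'tau': array([ 2.67153409e-03, -5.50788653e+01,  1.14723645e+00, -1.87117535e+01,
       -5.22389228e-02,  1.91690354e-02,  3.83443796e-05]), 'tcp_pos': array([ 0.19986942, -0.61786979,  0.20466933]), 'orientation': array([ 9.87793003e-01,  1.55769830e-01, -1.37620113e-04, -8.50891264e-04]), 'wrist_force': array([-0.39787856,  0.56211535,  0.29029337]), 'torque': array([-0.00355891,  0.01581958,  0.03469265]), 'finger_force': 0.0, 'gripper_width': 0.09400593341280947}
```

View pics/side0.png

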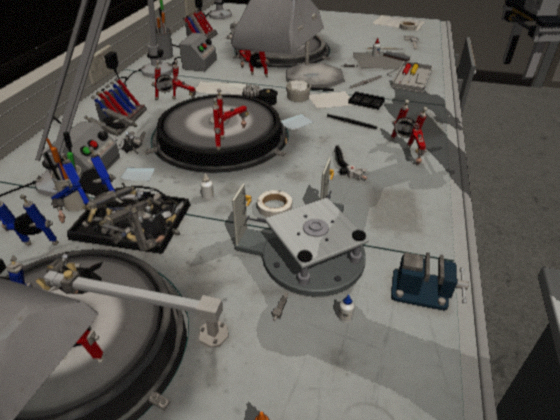

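View pics/top0.png

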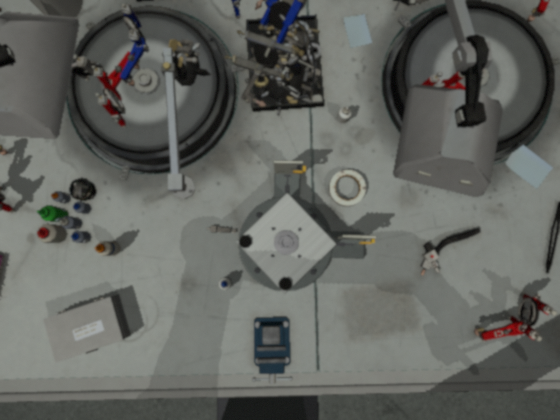

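The side view shows the left pad near (305,256), the front pad near (358,236), and the boards at (239,215) and (325,182). The top view shows the left pad at (246,241), the front pad at (286,283), and brass wedges near (300,169) and (372,240). Next I'll enlarge both views.

```bash
python3 - <<'E'
import cv2,numpy as np
s=cv2.imread("pics/side0.png");t=cv2.imread("pics/top0.png")
a=cv2.resize(s[150:300,225:375],(600,600),interpolation=cv2.INTER_CUBIC)
cv2.imwrite("pics/c1.png",a)
b=cv2.resize(t[150:300,210:385],(700,600),interpolation=cv2.INTER_CUBIC)
cv2.imwrite("pics/c2.png",b)
E
```

```text
(no output)
```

View pics/c1.png

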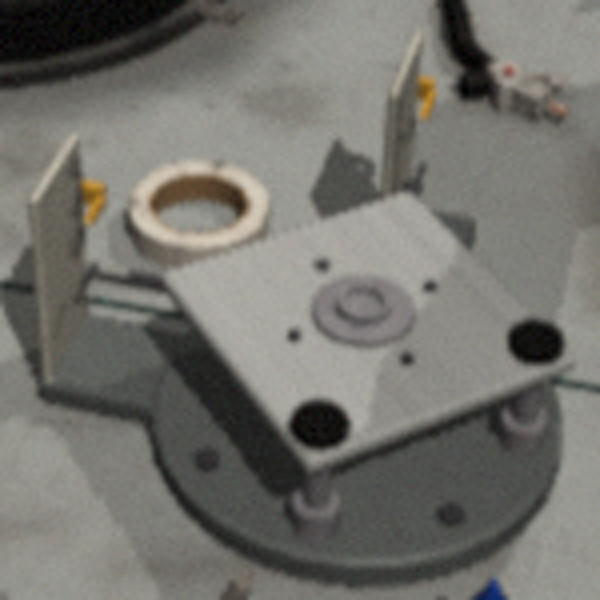

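View pics/c2.png

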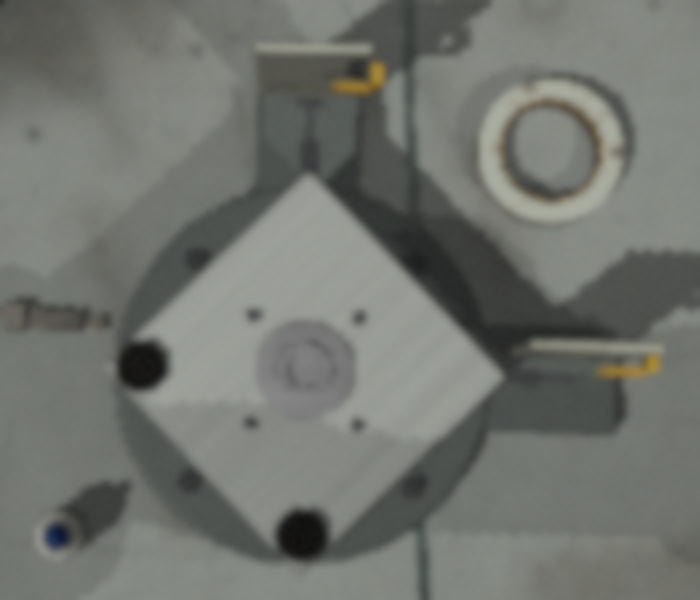

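Both pads, both pointers and both wedges are visible. In the side crop the wedge points are near (90,220) for the back and (425,115) for the right; in the top crop they are near (332,86) and (598,371). I'll triangulate these.

```bash
cat > h.py <<'E'
import numpy as np,cv2
from plant import readout, imaging
M={n:imaging.camera_model(n) for n in("side","top")}
def P(n): return M[n]["intrinsics"]@M[n]["view"][:3]
def tri(s,t):
    X=cv2.triangulatePoints(P("side"),P("top"),np.array(s,float).reshape(2,1),np.array(t,float).reshape(2,1))[:,0];X=X[:3]/X[3]
    e=[np.abs(pr(n,X)-p).max() for n,p in(("side",s),("top",t))]
    return X,max(e)
def pr(n,X):
    q=P(n)@np.r_[X,1];return q[:2]/q[2]
def sc(u,v): return np.array([225+(u+.5)/4-.5,150+(v+.5)/4-.5])
def tc(u,v): return np.array([210+(u+.5)/4-.5,150+(v+.5)/4-.5])
E
python3 - <<'E'
from h import *
np.set_printoptions(precision=4,suppress=True)
D=dict(padL=((319,423),(142,364)),padF=((536,341),(302,533)),piv=((364,305),(309,366)),mF=((91,221),(332,87)),mL=((425,115),(599,371)))
R={}
for k,(a,b) in D.items(): R[k],e=tri(sc(*a),tc(*b));print(k,R[k],e)
# rigid planar fit from pads z=.086
# table axes
from scipy.optimize import least_squares
loc=np.array([[0,.08,.086],[-.08,0,.086]])
def T(p,l):
    c,s=np.cos(p[2]),np.sin(p[2]);return np.array([p[0]+c*l[0]-s*l[1],p[1]+s*l[0]+c*l[1],l[2]])
def f(p):
    return np.concatenate([np.r_[pr("side",T(p,l))-sc(*D[k][0]),pr("top",T(p,l))-tc(*D[k][1])] for k,l in zip(("padL","padF"),loc)])
r=least_squares(f,[.6,-.05,0]);print("table",r.x,np.degrees(r.x[2]),r.fun)
p=r.x;np.save("tab.npy",p)
for n,l in dict(padL=loc[0],padF=loc[1],tipL=[0,-.135,.068],tipF=[.135,0,.068]).items():
    X=T(p,l);print(n,X,(pr("side",X)-[225,150])*4,(pr("top",X)-[210,150])*4)
for k in("mF","mL"):
    d=R[k]-np.r_[p[:2],0];c,s=np.cos(p[2]),np.sin(p[2]);print(k,"local",c*d[0]+s*d[1],-s*d[0]+c*d[1],d[2],"rise",d[2]-.068)
E
```

```text
padL [0.5867 0.0118 0.0819] 0.38764125682001804
padF [ 0.503  -0.0645  0.0815] 0.5700004080224517
piv [ 0.5834 -0.0699  0.0809] 0.6866196741696626
mF [ 0.7197 -0.0841  0.0922] 0.5429882025171935
mL [ 0.5783 -0.2092  0.0943] 0.345910770146304
table [ 0.5828 -0.0666 -0.045 ] -2.578414808902762 [-0.3287 -1.0888 -0.8895  0.4579 -0.3569 -1.3232 -0.7317  0.7696]
padL [0.5864 0.0134 0.086 ] [316.1854 417.1449] [136.9419 364.3314]
padF [ 0.5029 -0.063   0.086 ] [533.0723 334.2073] [297.5732 534.5783]
tipL [ 0.5768 -0.2014  0.068 ] [419.0128 163.416 ] [572.5667 375.6015]
tipF [ 0.7177 -0.0726  0.068 ] [ 86.2304 273.3288] [306.9036 100.8773]
mF local 0.13749858938696757 -0.01137419988139067 0.09222964282068526 rise 0.02422964282068525
mL local 0.001916563137519419 -0.14269027677918172 0.09429393395265906 rise 0.026293933952659054
```

Emit:
{"name": "send_rows", "arguments": {"rows": [[[0,0,0],[3.5,-3.0,0],0],[[0,0,0],[3.5,-3.0,0],0],[[0,0,0],[3.5,-3.0,0],0],[[0,0,0],[3.5,-3.0,0],0],[[0,0,0],[3.5,-3.0,0],0],[[0,0,0],[3.5,-3.0,0],0],[[0,0,0],[3.5,-3.0,0],0],[[0,0,0],[3.5,-3.0,0],0]], "squeeze": 10}}

```text
time_s: 1.1
tcp_pos: [0.3931, -0.3025, 0.2053]
orientation: [0.988, 0.156, -0.0, -0.0]
wrist_force: [-0.4, -0.7, 0.3]
gripper_width: 0.0175
finger_force: 0.0
```

Emit:
{"name": "send_rows", "arguments": {"rows": [[[0,0,0],[3.5,-3.0,0],0],[[0,0,0],[3.5,-3.0,0],0],[[0,0,0],[3.5,-3.0,0],0],[[0,0,0],[3.5,-3.0,0],0],[[0,0,0],[3.5,-3.0,0],0],[[0,0,0],[3.5,-3.0,0],0],[[0,0,0],[3.5,-3.0,0],0],[[0,0,0],[3.5,-3.0,0],0]]}}

```text
time_s: 2.1
tcp_pos: [0.5856, 0.0118, 0.2052]
orientation: [0.988, 0.156, -0.0, 0.0]
wrist_force: [0.4, -0.4, 0.1]
gripper_width: 0.0004
finger_force: 0.0
```

Emit:
{"name": "send_rows", "arguments": {"rows": [[[0,-7.5,0],[0,0,0],0],[[0,-7.5,0],[0,0,0],0],[[0,0,0],[0,0,0],0],[[0,0,0],[0,0,0],0],[[0,0,0],[0,0,0],0]]}}

```text
time_s: 2.72
tcp_pos: [0.5845, 0.0097, 0.2062]
orientation: [0.98, 0.154, -0.128, 0.02]
wrist_force: [-0.2, 0.2, -0.0]
gripper_width: 0.0004
finger_force: 0.0
```

Emit:
{"name": "send_rows", "arguments": {"rows": [[[0,0,0],[0.75,-0.05,2.54],0],[[0,0,0],[0.75,-0.05,2.54],0],[[0,0,0],[0.75,-0.05,2.54],0],[[0,0,0],[0.75,-0.05,2.54],0],[[0,0,0],[0,0,0],0],[[0,0,0],[0,0,0],0]]}}

```text
time_s: 3.48
tcp_pos: [0.5876, 0.013, 0.101]
orientation: [0.98, 0.154, -0.128, 0.02]
wrist_force: [0.4, -0.4, 0.5]
gripper_width: 0.0006
finger_force: 0.0
```

```bash
python3 - <<'E'
from h import *
s=imaging.read_camera("side")[:,:,::-1];t=imaging.read_camera("top")[:,:,::-1]
cv2.imwrite("pics/s1.png",s);cv2.imwrite("pics/t1.png",t)
a=cv2.resize(s[150:290,225:375],(450,420),interpolation=cv2.INTER_CUBIC)
b=cv2.resize(t[170:275,210:297],(348,420),interpolation=cv2.INTER_CUBIC)
cv2.imwrite("pics/c3.png",np.hstack([a,b]))
print(readout.sense()["tcp_pos"],pr("side",readout.sense()["tcp_pos"]),pr("top",readout.sense()["tcp_pos"]))
E
```

```text
[0.58803024 0.01314517 0.10115824] [303.48437244 247.6296465 ] [243.69946279 240.03135897]
```

View pics/c3.png

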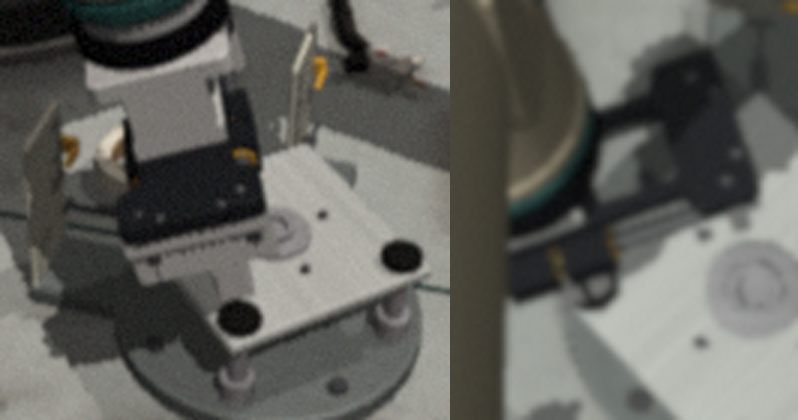

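The fingertips are at crop (238,295), about 15 mm above the left pad at (239,318) and centred on it. The right wedge at crop (320,75) stays in view. Next I press down.

Emit:
{"name": "send_rows", "arguments": {"rows": [[[0,0,0],[0.1,0,0.39],0],[[0,0,0],[0.1,0,0.39],0],[[0,0,0],[0.1,0,0.39],0],[[0,0,0],[0,0,0],0],[[0,0,0],[0,0,0],0]]}}

```text
time_s: 4.2
tcp_pos: [0.5871, 0.0133, 0.0877]
orientation: [0.979, 0.154, -0.129, 0.02]
wrist_force: [-0.0, 0.1, 1.9]
gripper_width: 0.0004
finger_force: 1.0
```

Emit:
{"name": "send_rows", "arguments": {"rows": [[[0,0,0],[0.1,0,0.39],0],[[0,0,0],[0,0,0],0],[[0,0,0],[0,0,0],0]]}}

```text
time_s: 4.58
tcp_pos: [0.5871, 0.0138, 0.0836]
orientation: [0.979, 0.155, -0.129, 0.02]
wrist_force: [-0.3, 2.3, 3.7]
gripper_width: 0.0003
finger_force: 1.7
```

Emit:
{"name": "send_rows", "arguments": {"rows": [[[0,0,0],[0.1,0,0.39],0],[[0,0,0],[0,0,0],0],[[0,0,0],[0,0,0],0]]}}

```text
time_s: 4.95
tcp_pos: [0.5871, 0.014, 0.0795]
orientation: [0.979, 0.155, -0.129, 0.02]
wrist_force: [0.1, 5.0, 4.4]
gripper_width: 0.0006
finger_force: 2.5
```

Emit:
{"name": "send_rows", "arguments": {"rows": [[[0,0,0],[0.08,-0.1,0.27],0],[[0,0,0],[0.08,-0.1,0.27],0],[[0,0,0],[0,0,0],0],[[0,0,0],[0,0,0],0]]}}

```text
time_s: 5.45
tcp_pos: [0.587, 0.0145, 0.0741]
orientation: [0.979, 0.154, -0.128, 0.021]
wrist_force: [-0.1, 2.6, 5.9]
gripper_width: 0.0006
finger_force: 2.9
```

```bash
python3 - <<'E'
from h import *
s=np.mean([imaging.read_camera("side").astype(float) for _ in range(4)],0).astype(np.uint8)[:,:,::-1]
cv2.imwrite("pics/s2.png",s)
a=cv2.resize(s[155:205,305:365],(720,600),interpolation=cv2.INTER_CUBIC)
cv2.imwrite("pics/c4.png",a)
x=readout.sense();print(x["tcp_pos"],x["wrist_force"])
E
```

```text
[0.58693947 0.01455305 0.07416732] [1.18007526 2.54764408 6.45605009]
```

View pics/c4.png

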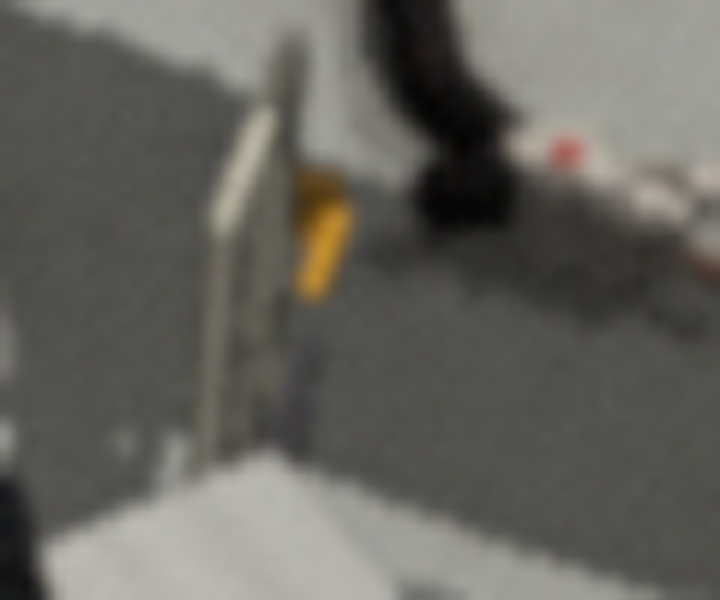

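The pointer runs from the plate corner up to a tip near crop (310,335), just below the brass point at (313,295).

```bash
python3 - <<'E'
from h import *
np.set_printoptions(precision=2,suppress=True)
p=np.load("tab.npy");c,s=np.cos(p[2]),np.sin(p[2])
T=lambda l:np.array([p[0]+c*l[0]-s*l[1],p[1]+s*l[0]+c*l[1],l[2]])
q=lambda l:(pr("side",T(l))-[305,155]+.5)*12-.5
th=np.arcsin(.0139/.08)
for th in(.14,.174,.21): print(th,q([0,-.135*np.cos(th)+.0*np.sin(th),.068+.135*np.sin(th)]))
for z in(.092,.096,.1): print(z,[q([0,-y,z]) for y in(.138,.141,.143)])
E
```

```text
0.14 [309.02 352.1 ]
0.174 [310.12 332.92]
0.21 [311.07 313.14]
0.092 [array([316.54, 313.58]), array([320.18, 303.92]), array([322.59, 297.5 ])]
0.096 [array([318.3, 294.5]), array([321.95, 284.85]), array([324.36, 278.45])]
0.1 [array([320.08, 275.31]), array([323.73, 265.68]), array([326.15, 259.29])]
```

Emit:
{"name": "send_rows", "arguments": {"rows": [[[0,0,0],[0.04,-0.02,0.15],0],[[0,0,0],[0,0,0],0],[[0,0,0],[0,0,0],0]]}}

```text
time_s: 6.02
tcp_pos: [0.5869, 0.0146, 0.0727]
orientation: [0.979, 0.154, -0.128, 0.021]
wrist_force: [1.4, 3.0, 5.0]
gripper_width: 0.0001
finger_force: 3.1
```

```bash
python3 - <<'E'
from h import *
g=lambda n:np.mean([imaging.read_camera(n).astype(float) for _ in range(5)],0).astype(np.uint8)[:,:,::-1]
s=g("side");t=g("top")
cv2.imwrite("pics/s3.png",s);cv2.imwrite("pics/t3.png",t)
a=cv2.resize(s[160:200,315:345],(360,480),interpolation=cv2.INTER_CUBIC)
b=cv2.resize(t[220:260,330:380],(440,480)if 0 else(400,320),interpolation=cv2.INTER_CUBIC)
b=cv2.copyMakeBorder(b,0,160,0,0,cv2.BORDER_CONSTANT)
cv2.imwrite("pics/c5.png",cv2.convertScaleAbs(np.hstack([a,b]),alpha=1.6))
x=readout.sense();print(x["tcp_pos"],x["wrist_force"],x["time_s"])
E
```

```text
[0.58696418 0.01462233 0.07269305] [0.91481054 1.88665568 5.41162733] 6.525
```

View pics/c5.png

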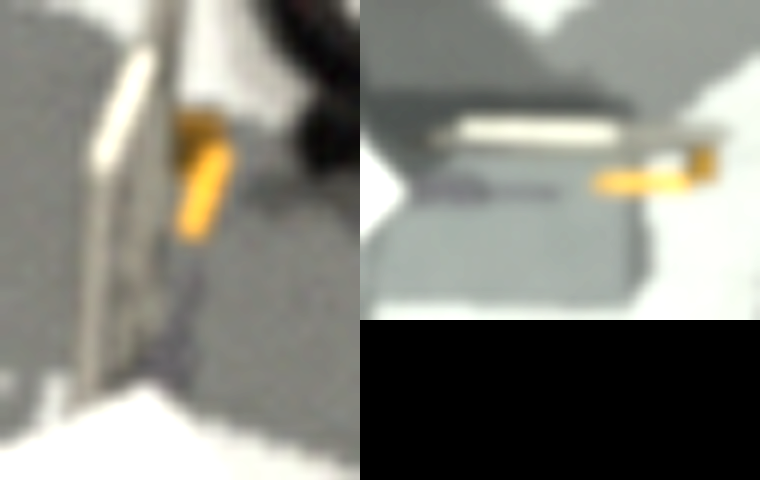

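In the top crop the tip is near (560,190) and the wedge point at (592,184), about 7 mm apart sideways. In the side crop the tip is near (195,262) and the wedge point at (194,240), which fits level height for that gap. I'll hold here, then add 1 mm and hold again as a hedge.

Emit:
{"name": "send_rows", "arguments": {"rows": [[[0,0,0],[0,0,0],0],[[0,0,0],[0,0,0],0],[[0,0,0],[0,0,0],0],[[0,0,0],[0,0,0],0],[[0,0,0],[0,0,0],0],[[0,0,0],[0,0,0],0],[[0,0,0],[0,0,0],0],[[0,0,0],[0,0,0],0]]}}

```text
time_s: 7.52
tcp_pos: [0.587, 0.0146, 0.0727]
orientation: [0.979, 0.154, -0.128, 0.021]
wrist_force: [0.6, 2.6, 6.0]
gripper_width: 0.0005
finger_force: 3.1
```

Emit:
{"name": "send_rows", "arguments": {"rows": [[[0,0,0],[0.03,0,0.1],0],[[0,0,0],[0,0,0],0],[[0,0,0],[0,0,0],0],[[0,0,0],[0,0,0],0],[[0,0,0],[0,0,0],0],[[0,0,0],[0,0,0],0],[[0,0,0],[0,0,0],0],[[0,0,0],[0,0,0],0]]}}

```text
time_s: 8.52
tcp_pos: [0.587, 0.0146, 0.0717]
orientation: [0.979, 0.154, -0.128, 0.021]
wrist_force: [1.0, 2.6, 5.1]
gripper_width: 0.0004
finger_force: 3.2
```

Emit:
{"name": "send_rows", "arguments": {"rows": [[[0,0,0],[-0.1,0,-0.39],0],[[0,0,0],[-0.1,0,-0.39],0],[[0,0,0],[-0.1,0,-0.39],0],[[0,0,0],[-0.2,0,-0.78],0],[[0,0,0],[-0.52,0,-1.93],0],[[0,0,0],[-0.52,0,-1.93],0],[[0,0,0],[0,0,0],0],[[0,0,0],[0,0,0],0]]}}

```text
time_s: 9.52
tcp_pos: [0.5863, 0.0155, 0.1314]
orientation: [0.979, 0.154, -0.129, 0.02]
wrist_force: [-0.3, 0.5, -1.0]
gripper_width: 0.0003
finger_force: 0.0
```

Emit:
{"name": "send_rows", "arguments": {"rows": [[[0,0,0],[-2.51,1.25,0.67],0],[[0,0,0],[-2.51,1.25,0.67],0],[[0,0,0],[-2.51,1.25,0.67],0],[[0,0,0],[-2.51,1.25,0.67],0],[[0,7.5,0],[0,0,0],0],[[0,7.5,0],[0,0,0],0],[[0,0,0],[0,0,1.5],0],[[0,0,0],[0,0,1.5],0]]}}

```text
time_s: 10.52
tcp_pos: [0.5039, -0.0638, 0.1002]
orientation: [0.988, 0.156, -0.0, -0.0]
wrist_force: [-0.5, -0.3, -0.2]
gripper_width: 0.0005
finger_force: 0.0
```

```bash
python3 - <<'E'
from h import *
g=lambda n:np.mean([imaging.read_camera(n).astype(float) for _ in range(5)],0).astype(np.uint8)[:,:,::-1]
s=g("side");t=g("top")
cv2.imwrite("pics/s4.png",s);cv2.imwrite("pics/t4.png",t)
a=cv2.resize(s[180:280,225:375],(600,400),interpolation=cv2.INTER_CUBIC)
cv2.imwrite("pics/c6.png",a)
x=readout.sense();print(x["tcp_pos"],x["orientation"],x["wrist_force"],x["time_s"]);q=x["tcp_pos"].copy();print((pr("side",q)-[225,180])*4);q[2]=.086;print((pr("side",q)-[225,180])*4)
E
```

```text
[ 0.50343104 -0.06404331  0.10164677] [9.87778726e-01 1.55862494e-01 2.53997511e-04 7.97826321e-05] [-0.13368798 -0.15649274  0.06215032] 11.025
[536.21512047 186.35033735]
[532.21285183 212.44522122]
```

View pics/c6.png

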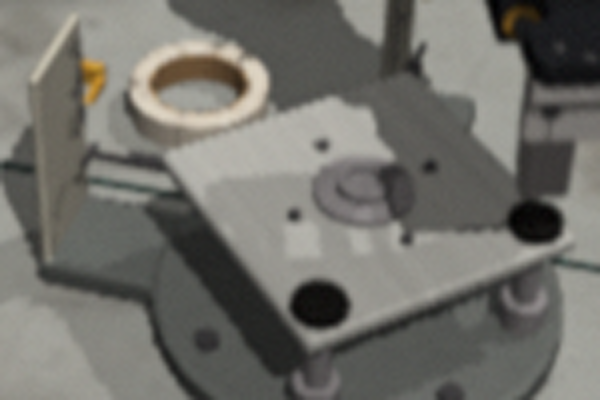

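The fingers are at (547,192) over the front pad at (536,220). I'll nudge about 2 mm back and then press. The back wedge point is near (90,100) and the pointer tip near (90,150).

Emit:
{"name": "send_rows", "arguments": {"rows": [[[0,0,0],[0.2,0.06,0.6],0],[[0,0,0],[0,0,0.7],0],[[0,0,0],[0,0,0],0],[[0,0,0],[-0.05,0,0.4],0],[[0,0,0],[-0.05,0,0.4],0],[[0,0,0],[0,0,0],0],[[0,0,0],[0,0,0],0]]}}

```text
time_s: 11.9
tcp_pos: [0.504, -0.0643, 0.0805]
orientation: [0.988, 0.156, -0.0, -0.0]
wrist_force: [-1.0, 0.4, 4.6]
gripper_width: 0.0004
finger_force: 2.2
```

Emit:
{"name": "send_rows", "arguments": {"rows": [[[0,0,0],[-0.06,0,0.3],0],[[0,0,0],[-0.06,0,0.3],0],[[0,0,0],[0,0,0],0],[[0,0,0],[0,0,0],0]]}}

```text
time_s: 12.4
tcp_pos: [0.5033, -0.0644, 0.0748]
orientation: [0.988, 0.156, 0.0, -0.0]
wrist_force: [-1.4, 1.1, 6.0]
gripper_width: 0.0007
finger_force: 3.0
```

```bash
python3 - <<'E'
from h import *
g=lambda n:np.mean([imaging.read_camera(n).astype(float) for _ in range(4)],0).astype(np.uint8)[:,:,::-1]
s=g("side");t=g("top")
cv2.imwrite("pics/s5.png",s);cv2.imwrite("pics/t5.png",t)
a=cv2.resize(s[185:235,230:265],(420,600),interpolation=cv2.INTER_CUBIC)
b=cv2.resize(t[155:195,270:310],(320,320),interpolation=cv2.INTER_CUBIC)
b=cv2.copyMakeBorder(b,0,280,0,0,cv2.BORDER_CONSTANT)
cv2.imwrite("pics/c7.png",cv2.convertScaleAbs(np.hstack([a,b]),alpha=1.5))
x=readout.sense();print(x["tcp_pos"],x["wrist_force"],x["time_s"])
p=np.load("tab.npy");c,s=np.cos(p[2]),np.sin(p[2])
T=lambda l:np.array([p[0]+c*l[0]-s*l[1],p[1]+s*l[0]+c*l[1],l[2]])
q=lambda l:((pr("side",T(l))-[230,185]+.5)*12-.5).round()
for z in(.088,.092,.096):print(z,[q([.133,y,z]) for y in(.007,0,-.007,-.012)],q([.136,-.012,z]))
E
```

```text
[ 0.50327096 -0.06442071  0.0747911 ] [-0.40362731  2.25710427  6.12797827] 12.8
0.088 [array([195., 338.]), array([211., 312.]), array([226., 285.]), array([236., 266.])] [219. 263.]
0.092 [array([194., 319.]), array([209., 292.]), array([225., 266.]), array([235., 247.])] [218. 243.]
0.096 [array([193., 299.]), array([208., 272.]), array([224., 246.]), array([234., 227.])] [217. 224.]
```

View pics/c7.png

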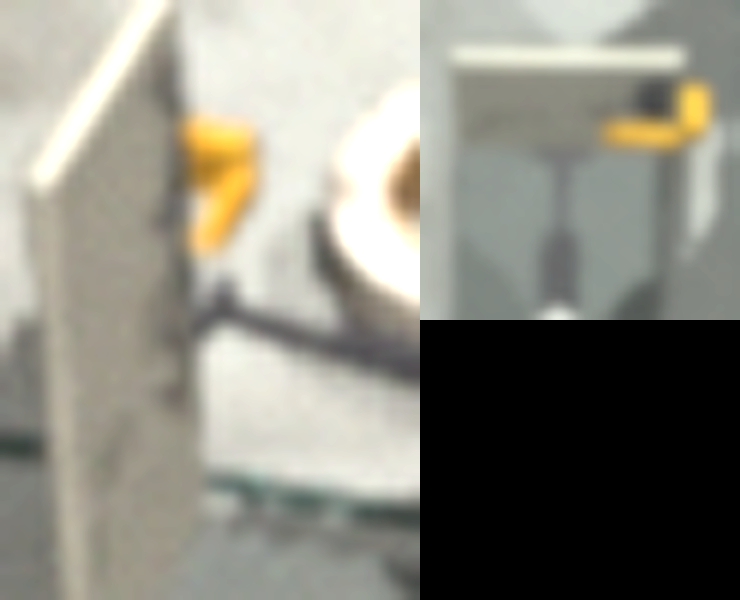

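The crossbar centre is near (213,307) with its right end at (228,286), and the wedge point is at (205,247). Level height would give about -43 px between centre and point, but I see -60, so the tip is about 3.5 mm low. That takes about 2 mm more pad travel.

Emit:
{"name": "send_rows", "arguments": {"rows": [[[0,0,0],[-0.03,0,0.2],0],[[0,0,0],[0,0,0],0],[[0,0,0],[0,0,0],0],[[0,0,0],[0,0,0],0],[[0,0,0],[0,0,0],0],[[0,0,0],[0,0,0],0],[[0,0,0],[0,0,0],0],[[0,0,0],[0,0,0],0]]}}

```text
time_s: 13.8
tcp_pos: [0.5031, -0.0645, 0.0729]
orientation: [0.988, 0.156, 0.0, -0.0]
wrist_force: [-1.1, 2.2, 5.5]
gripper_width: 0.0008
finger_force: 3.2
```

```bash
python3 - <<'E'
from h import *
g=lambda n:np.mean([imaging.read_camera(n).astype(float) for _ in range(4)],0).astype(np.uint8)[:,:,::-1]
s=g("side");t=g("top")
a=cv2.resize(s[185:235,230:265],(420,600),interpolation=cv2.INTER_CUBIC)
b=cv2.resize(t[155:195,270:310],(320,320),interpolation=cv2.INTER_CUBIC)
b=cv2.copyMakeBorder(b,0,280,0,0,cv2.BORDER_CONSTANT)
cv2.imwrite("pics/c8.png",cv2.convertScaleAbs(np.hstack([a,b]),alpha=1.5))
x=readout.sense();print(x["tcp_pos"],x["wrist_force"],x["time_s"])
E
```

```text
[ 0.50313179 -0.06444735  0.07288987] [-2.11181295  1.26413946  6.35342733] 14.2
```

View pics/c8.png

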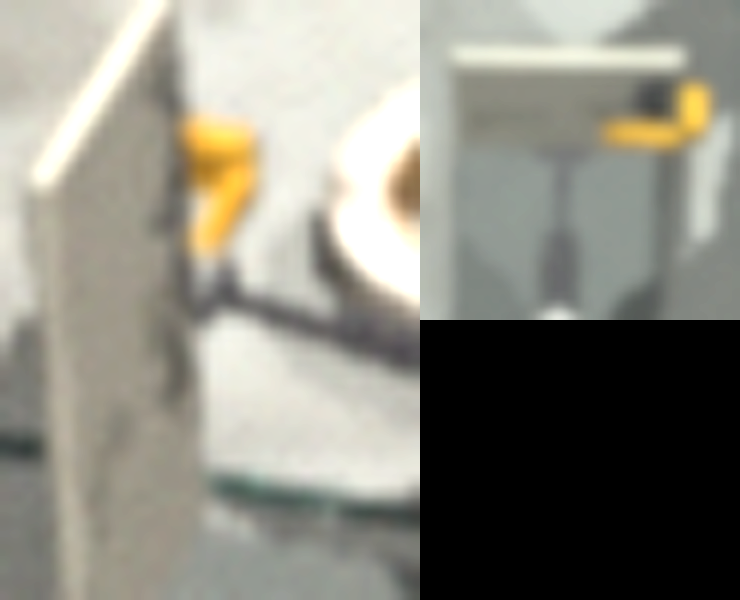

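The crossbar centre is now near (213,292) with its right end at (228,268), and the wedge point at (205,247) sits 45 px above it. That is level for its sideways offset. I'll hold, hedge slightly, then withdraw.

Emit:
{"name": "send_rows", "arguments": {"rows": [[[0,0,0],[0,0,0],0],[[0,0,0],[0,0,0.08],0],[[0,0,0],[0,0,0],0],[[0,0,0],[0,0,0],0],[[0,0,0],[0,0,0],0],[[0,0,0],[0,0,0],0],[[0,0,0],[0,0,0],0],[[0,0,0],[0,0,0],0]]}}

```text
time_s: 15.2
tcp_pos: [0.5031, -0.0645, 0.0721]
orientation: [0.988, 0.156, 0.0, -0.0]
wrist_force: [-2.1, 0.7, 6.7]
gripper_width: 0.0005
finger_force: 3.4
```

Emit:
{"name": "send_rows", "arguments": {"rows": [[[0,0,0],[0,0,-0.4],0],[[0,0,0],[0,0,-0.4],0],[[0,0,0],[0,0,-0.4],0],[[0,0,0],[0,0,-0.8],0],[[0,0,0],[0,0,-3],0],[[0,0,0],[0,0,-4],0],[[0,0,0],[0,0,-4],0],[[0,0,0],[0,0,0],0]]}}

```text
time_s: 16.2
tcp_pos: [0.5043, -0.0655, 0.2043]
orientation: [0.988, 0.155, 0.002, 0.001]
wrist_force: [0.6, 0.4, -0.4]
gripper_width: 0.0005
finger_force: 0.0
```

Emit:
{"name": "send_rows", "arguments": {"rows": [[[0,0,0],[0,0,0],0],[[0,0,0],[0,0,0],0],[[0,0,0],[0,0,0],0],[[0,0,0],[0,0,0],0]]}}

```text
time_s: 16.7
tcp_pos: [0.5024, -0.0648, 0.201]
orientation: [0.988, 0.156, -0.001, -0.0]
wrist_force: [-0.6, -0.4, -0.3]
gripper_width: 0.0006
finger_force: 0.0
```

```bash
python3 -c "
from plant import env,readout
x=readout.sense();print(x['tcp_pos'],x['wrist_force'],x['time_s']);print(env.close_job())"
```

```text
[ 0.50243421 -0.06483476  0.20104677] [-0.57626828 -0.38315861 -0.25550625] 16.7
the job is handed in; nothing more can be done
None
```

I pressed the left and then the front corner until its pointer looked level with its mark (judged by eye in the camera pictures), held each for over a second, released both, withdrew the hand and handed the job in at 16.7 s; no verdict came back, and I took no picture after the last release.

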